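# Gauge-pin check of detector spacer sleeves

### The job

Two white spacer sleeves stand on the bench, alike outside but with different bores. Slide the one that fits onto the steel gauge pin until it sits fully home on the round base, and put the other one, whose bore is too narrow for the pin, in the empty square reject tray. Let go of both.

Things in the scene. Friction and masses are not known exactly. Their poses are not given: they have to be found in the camera images.
- wide_sleeve_mid (a point): Centre (half-way up, on the axis) of the sleeve that fits the pin: a loose white plastic tube standing upright, outside diameter 52 mm, height 40 mm, with a straight through-bore of 32 mm diameter (wall 10 mm thick, seen from above as a thin wall round a big hole). About 45 g. z is its axis, up.
- narrow_sleeve_mid (a point): Centre (half-way up, on the axis) of the sleeve that does not fit: a loose white plastic tube standing upright, same outside diameter 52 mm and height 40 mm, but with a through-bore of only 16 mm diameter (wall 18 mm thick, seen from above as a thick wall round a small hole). It would stick on the taper of the pin. About 45 g. z is its axis, up. The two sleeves may stand in each other's place.
- gauge_seat (a point): Gauge fixture, fixed to the bench: a dark steel disc 90 mm in diameter and 12 mm thick with one bright steel pin standing upright at its centre. This point is on the pin's axis at the top face of the disc, where a sleeve comes to sit. The pin rises 62 mm above this point: 24 mm in diameter for the first 38 mm, then a tapered nose narrowing over 24 mm to a tip 8 mm in diameter. A sleeve fully home has its centre 20 mm above this point. z up.
- reject_tray_in (a point): Centre of the inner floor of the reject tray, fixed to the bench: a shallow, empty, open square tray of grey plastic, 150 x 150 mm outside, walls 4 mm thick, floor 4 mm thick, rim 35 mm above the bench. x and y run parallel to its sides, z up.

How it is judged:
By the outcome, as a careful person would: the job done as asked, in the order asked, and still so for the second after the job is handed in, with the robot touching nothing.
It also fails if it takes over 59 s, if anything falls off the work surface, if the arm or the gripper's body presses on something with over 40 N, if the wrist force passes 120 N, or if a joint passes its speed limit or range.

### The arm

A 6-joint arm with a two-finger parallel gripper is mounted at the origin on the work surface. World frame = base frame: x ahead of the robot, y to its left, z up, the work surface at z = 0. Lengths are in m, angles in rad, forces in N, time in s.
With the tool pointing down it reaches from about 0.3 to 0.775 m from the base axis. Payload 14.6 kg.
Tool frame: the origin (TCP) lies midway between the tips of the shut fingers; the grasp point (between the pads) lies 19 mm behind it (grasp_offset is the distance from the TCP to the grasp point, in m); z points along the fingers, y is the line along which they close (so a half turn about z gives the same grasp; the last joint's range is limited). The gripper opens to 94 mm and grips with 3 to 60 N. Pads are 16 mm wide; open, the fingers measure 119 mm over their backs; the gripper's body (75 mm by 177 mm) begins 78 mm behind the grasp point.
Start: joints at [1.151, 0.3, 1.521, -0, 1.321, -0.067], TCP at [0.19, 0.516, 0.181] pointing down, gripper open.
Joint ranges: [-3.03, 3.03], [-0.79, 2.21], [0.23, 2.52], [-1.04, 4.18], [0, 3.07], [-2.55, 2.55]. Speed limits (rad/s): [2.22, 2.22, 2.57, 3.14, 3.14, 3.14].

### API

Orientations are given as [roll, pitch, yaw] about the fixed x, y, z axes, in that order (R = Rz(yaw) Ry(pitch) Rx(roll)).
In Python, from station import * gives the robot as it stands. The module is installed in compiled form; this text tells all that it offers.
- The arm moves only by the tool send_rows, never from a script. Its argument "rows" is a list of rows, each an object of numbers: "dx", "dy", "dz": the shift along the tool's x, y, z in mm; "roll": the turn about the tool's z in degrees; "jaw": the closure, from -1 (fully open) to 1 (shut). In form: [{"dx": .., "dy": .., "dz": .., "roll": .., "jaw": ..}, ...]. A call has 1 to 12 rows; each row shifts and turns the commanded pose from where the row before left it, along the tool's axes as they then stand; what a row does not reach is not made up. A row lasts 1/12 s, in which the tool goes at most 41.7 mm and 7.16 degrees, less where a joint would pass 70% of its speed; a pose out of reach is approached as far as the arm can. A call is refused whole if a number of a shift passes 41.7 or a number of a turn 7.16, either way. A call with a gripper value outside its range is refused whole. The fingers move at their own pace and stop on an object; "force" is the grip in N (left out, the last holds). Time passes only in rows, so rows that do not move let the fingers close. It gives the time, the measured TCP pose, the force, the opening and the grip force at its end, in the units of the state.
- get_obs(): the state, without advancing time (a new reading comes with each control period).
- camera(name): name is "scene" or "top"; returns a dict with "frame" (384x512x3 uint8, red, green, blue), "z_map" (384x512 float32, m along the optical axis (not along the pixel's ray), 0 where there is no reading), "camera_matrix" (3x3 intrinsics, pixels), "rvec" (rotation vector, rad) and "tvec" (3), from world to camera coordinates, as OpenCV has them. Camera axes: x right, y down, z forward; pixel columns grow to the right and rows downward; lengths in m; the calibration is good to about 2 mm. A picture is of the moment at which its call begins.
- hand_in(): hands the job in; it is judged then, once.
The state is a dict: "time_s": time; "qpos": joint angles; "joint_vel": joint speeds; "tau": joint torques, N m; "ee_pos": TCP position; "eef_rot": TCP orientation; "force": force on the tool from outside, world axes, zero at the start; "moment": the same for the moment, N m; "grip_width": finger opening in m; "grip_force": force on a finger pad.
Only numpy, scipy, OpenCV 4.12 (cv2) and the standard library are available. Lean on these libraries where they do the work, as an engineer would, in place of code of your own. Each camera call takes 0.05 s, during which the arm holds its last target. There are 200 camera calls.

## Working session

There is one attempt and no reset: what is moved stays moved. The work goes in short steps, Python scripts to look and compute and a tool call to move; the robot and the scene stay as the last step left them, time stands still between calls to the robot, and variables do not carry over. Pictures are saved under pics/ and viewed, at most 10 in all, crops included, and the job is handed in when it is done.

Besides the shell and the picture viewer there is one more tool, called after ">>>" in YAML: its name, and indented under it one key for each argument. send_rows: Moves the arm, as the interface text tells. Its arguments: {"type":"object","properties":{"rows":{"type":"array"},"force":{"type":"number"}},"required":["rows"]}

```bash
mkdir -p pics
cat > h.py <<'E'
from station import *
import numpy as np, cv2
def cam(n):
    c=camera(n); R=cv2.Rodrigues(np.array(c["rvec"],float))[0]; t=np.array(c["tvec"],float).ravel()
    c["R"],c["t"],c["K"]=R,t,np.array(c["camera_matrix"],float); return c
def ray(c,u,v,z):
    d=c["R"].T@np.linalg.inv(c["K"])@np.array([u,v,1.]); o=-c["R"].T@c["t"]
    return o+d*(z-o[2])/d[2]
def world(c):
    Z=c["z_map"]; v,u=np.indices(Z.shape); P=np.stack([u,v,np.ones_like(u)],-1)@np.linalg.inv(c["K"]).T*Z[...,None]
    return (P-c["t"])@c["R"]
def save(c,n): cv2.imwrite(f"pics/{n}.png",c["frame"][...,::-1])
E
python3 - <<'E'
from h import *
for n in("scene","top"):
    c=cam(n); save(c,n+"0"); print(n,-c["R"].T@c["t"])
o=get_obs(); print(o["time_s"],o["ee_pos"],o["eef_rot"],o["grip_width"])
E
```

```text
scene [ 1.1661709  -0.0594477   0.88328072]
top [ 0.49924579 -0.00365641  1.05434742]
0.1 [0.18993018 0.51588717 0.18094403] [-3.14053700e+00 -7.11799646e-05  2.78885982e+00] 0.09401614362585395
```

View pics/top0.png

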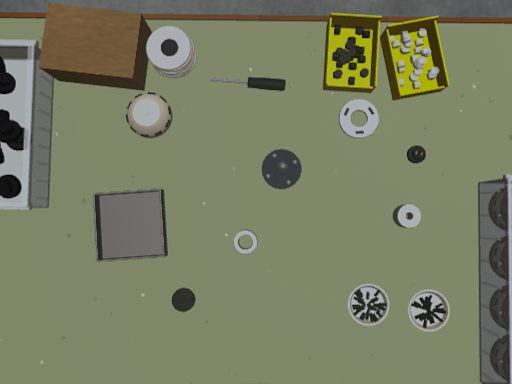

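View pics/scene0.png

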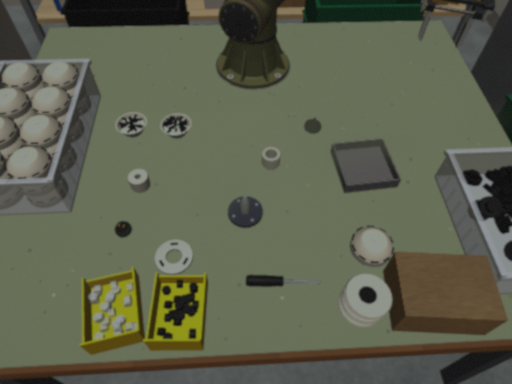

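The top view shows the wide sleeve at (245,242), the narrow sleeve at (409,216), the gauge at (282,168) and the tray at (131,225). The scene view agrees, with the sleeves at (271,157) and (139,179), the gauge at (245,210) and the tray at (364,165).

Run:
```python
from h import *
def blob(m,u,v,r):
    k=np.zeros_like(m,np.uint8); cv2.circle(k,(u,v),r,1,-1); m=(m*k).astype(np.uint8)
    cs=cv2.findContours(m,cv2.RETR_EXTERNAL,cv2.CHAIN_APPROX_NONE)[0]
    return max(cs,key=cv2.contourArea)
for n,pts in (("top",dict(wide=(245,242),narrow=(409,216))),("scene",dict(wide=(271,157),narrow=(139,179)))):
    c=cam(n); W=world(c)
    for k,(u,v) in pts.items():
        m=(W[...,2]>.032)&(W[...,2]<.05)
        b=blob(m,u,v,25); P=np.array([ray(c,*p[0],.04)[:2] for p in b])
        (x,y),r=cv2.minEnclosingCircle(P.astype(np.float32)); 
        mm=np.zeros(m.shape,np.uint8);cv2.drawContours(mm,[b],-1,1,-1)
        print(n,k,"xy",x,y,"d",2*r,"zmed",np.median(W[...,2][(mm>0)&m]),"hole px",((mm>0)&~m).sum(),"of",mm.sum())
    u,v=(282,168) if n=="top" else (245,212)
    m=(W[...,2]>.006)&(W[...,2]<.018); b=blob(m,u,v,30); P=np.array([ray(c,*p[0],.012)[:2] for p in b]).astype(np.float32)
    print(n,"disc",cv2.minEnclosingCircle(P),cv2.fitEllipse(P))
    k=np.zeros(m.shape,np.uint8);cv2.circle(k,(u,v),30,1,-1)
    q=(W[...,2]>.05)&(k>0);print("pin pts",q.sum(),W[q].mean(0) if q.any() else 0, W[q][:,2].max() if q.any() else 0)
    u,v=(131,225) if n=="top" else (364,165)
    m=(W[...,2]>.027)&(W[...,2]<.043);k=np.zeros(m.shape,np.uint8);cv2.circle(k,(u,v),58,1,-1)
    q=m&(k>0); print("tray",cv2.minAreaRect(W[q][:,:2].astype(np.float32)), np.median(W[v,u]),W[v,u])
```

```text
top wide xy 0.4424882233142853 0.028955776244401932 d 0.05162125080823898 zmed 0.039614931338691706 hole px 167 of 439
top narrow xy 0.5037040710449219 -0.32445821166038513 d 0.05385570973157883 zmed 0.03963062776835834 hole px 37 of 456
top disc ((0.605579674243927, -0.04902585968375206), 0.044961292296648026) ((0.6056038737297058, -0.04895888268947601), (0.0872935950756073, 0.08802273124456406), 27.766157150268555)
pin pts 94 [ 0.59471751 -0.04421707  0.15702878] 1.0543474234529935
tray ((0.475043386220932, 0.28532320261001587), (0.14999090135097504, 0.15192283689975739), 5.017361164093018) 0.28861863434278506 [0.47260605 0.28861863 0.00179496]
scene wide xy 0.44600850343704224 0.02630961313843727 d 0.057125385850667953 zmed 0.03870088825463297 hole px 61 of 232
scene narrow xy 0.5064425468444824 -0.3246365487575531 d 0.05670294165611267 zmed 0.03907954673254072 hole px 15 of 270
scene disc ((0.607058048248291, -0.049967046827077866), 0.046745069324970245) ((0.608100950717926, -0.050609804689884186), (0.08663155138492584, 0.08692452311515808), 95.14918518066406)
pin pts 84 [ 0.68885591 -0.05179381  0.17864909] 0.8832807159857952
tray ((0.47367870807647705, 0.28311654925346375), (0.15394684672355652, 0.15112121403217316), 4.855644226074219) 0.2896786157870167 [0.4670445  0.28967862 0.00447595]
```

>>> send_rows:
  rows:
    - {"dx": -20,"dy": -18,"jaw": -1}
    - {"dx": -20,"dy": -18,"jaw": -1}
    - {"dx": -20,"dy": -18,"jaw": -1}
    - {"dx": -20,"dy": -18,"jaw": -1}
    - {"dx": -20,"dy": -18,"jaw": -1}
    - {"dx": -20,"dy": -18,"jaw": -1}
    - {"dx": -20,"dy": -18,"jaw": -1}
    - {"dx": -20,"dy": -18,"jaw": -1}
    - {"dx": -20,"dy": -18,"jaw": -1}
    - {"dx": -20,"dy": -18,"jaw": -1}
    - {"dx": -20,"dy": -18,"jaw": -1}
    - {"dx": -20,"dy": -18,"jaw": -1}
  force: 15

```text
invalid input at $.rows[0]: expected keys dx, dy, dz, roll, jaw
```

>>> send_rows:
  rows:
    - {"dx": -20,"dy": -18,"dz": 5,"jaw": -1}
    - {"dx": -20,"dy": -18,"dz": 10,"jaw": -1}
    - {"dx": -20,"dy": -18,"dz": 15,"jaw": -1}
    - {"dx": -20,"dy": -18,"dz": 15,"jaw": -1}
    - {"dx": -20,"dy": -18,"dz": 15,"jaw": -1}
    - {"dx": -20,"dy": -18,"dz": 15,"jaw": -1}
    - {"dx": -20,"dy": -18,"dz": 10,"jaw": -1}
    - {"dx": -20,"dy": -18,"dz": 5,"jaw": -1}
    - {"dx": 0,"dy": 0,"jaw": -1}
    - {"dx": 0,"jaw": -1}

```text
invalid input at $.rows[0]: expected keys dx, dy, dz, roll, jaw
```

>>> send_rows:
  rows:
    - {"dx": -20,"dy": -18,"dz": 0,"roll": 0,"jaw": -1}
    - {"dx": -20,"dy": -18,"dz": 0,"roll": 0,"jaw": -1}
    - {"dx": -20,"dy": -18,"dz": 0,"roll": 0,"jaw": -1}
    - {"dx": -20,"dy": -18,"dz": 0,"roll": 0,"jaw": -1}
    - {"dx": -20,"dy": -18,"dz": 0,"roll": 0,"jaw": -1}
    - {"dx": -20,"dy": -18,"dz": 0,"roll": 0,"jaw": -1}
    - {"dx": -20,"dy": -18,"dz": 0,"roll": 0,"jaw": -1}
    - {"dx": -20,"dy": -18,"dz": 0,"roll": 0,"jaw": -1}
    - {"dx": -20,"dy": -18,"dz": 0,"roll": 0,"jaw": -1}
    - {"dx": -20,"dy": -18,"dz": 0,"roll": 0,"jaw": -1}
    - {"dx": -20,"dy": -18,"dz": 0,"roll": 0,"jaw": -1}
    - {"dx": -20,"dy": -18,"dz": 0,"roll": 0,"jaw": -1}
  force: 15

```text
time_s: 1.2
ee_pos: [0.3409, 0.2292, 0.1815]
eef_rot: [3.142, 0.0, 2.789]
force: [0.7, 0.2, 0.1]
grip_width: 0.0945
grip_force: 0.0
```

>>> send_rows:
  rows:
    - {"dx": -20,"dy": -18,"dz": 0,"roll": 0,"jaw": -1}
    - {"dx": -20,"dy": -18,"dz": 10,"roll": 0,"jaw": -1}
    - {"dx": -20,"dy": -18,"dz": 10,"roll": 0,"jaw": -1}
    - {"dx": -20,"dy": -18,"dz": 15,"roll": 0,"jaw": -1}
    - {"dx": -20,"dy": -18,"dz": 15,"roll": 0,"jaw": -1}
    - {"dx": -20,"dy": -18,"dz": 15,"roll": 0,"jaw": -1}
    - {"dx": -20,"dy": -18,"dz": 10,"roll": 0,"jaw": -1}
    - {"dx": -20,"dy": -18,"dz": 5,"roll": 0,"jaw": -1}
    - {"dx": 0,"dy": 0,"dz": 0,"roll": 0,"jaw": -1}
    - {"dx": 0,"dy": 0,"dz": 0,"roll": 0,"jaw": -1}

```text
time_s: 2.03
ee_pos: [0.441, 0.0393, 0.101]
eef_rot: [-3.141, -0.001, 2.787]
force: [0.6, 0.4, 0.5]
grip_width: 0.0941
grip_force: 0.0
```

>>> send_rows:
  rows:
    - {"dx": -6,"dy": -10,"dz": 0,"roll": 0,"jaw": -1}
    - {"dx": 0,"dy": 0,"dz": 15,"roll": 0,"jaw": -1}
    - {"dx": 0,"dy": 0,"dz": 20,"roll": 0,"jaw": -1}
    - {"dx": 0,"dy": 0,"dz": 20,"roll": 0,"jaw": -1}
    - {"dx": 0,"dy": 0,"dz": 20,"roll": 0,"jaw": -1}
    - {"dx": 0,"dy": 0,"dz": 8,"roll": 0,"jaw": -1}
    - {"dx": 0,"dy": 0,"dz": 4,"roll": 0,"jaw": -1}
    - {"dx": 0,"dy": 0,"dz": 0,"roll": 0,"jaw": -1}

```text
time_s: 2.7
ee_pos: [0.443, 0.0291, 0.0145]
eef_rot: [-3.141, -0.0, 2.789]
force: [-0.4, 0.9, 0.8]
grip_width: 0.0938
grip_force: 0.0
```

>>> send_rows:
  rows:
    - {"dx": 0,"dy": 0,"dz": 0,"roll": 0,"jaw": 0}
    - {"dx": 0,"dy": 0,"dz": 0,"roll": 0,"jaw": 0.2}
    - {"dx": 0,"dy": 0,"dz": 0,"roll": 0,"jaw": 1}
    - {"dx": 0,"dy": 0,"dz": 0,"roll": 0,"jaw": 1}
    - {"dx": 0,"dy": 0,"dz": 0,"roll": 0,"jaw": 1}
    - {"dx": 0,"dy": 0,"dz": 0,"roll": 0,"jaw": 1}
    - {"dx": 0,"dy": 0,"dz": 0,"roll": 0,"jaw": 1}
    - {"dx": 0,"dy": 0,"dz": 0,"roll": 0,"jaw": 1}

```text
time_s: 3.37
ee_pos: [0.4433, 0.0286, 0.0146]
eef_rot: [3.142, 0.0, 2.789]
force: [0.5, -0.2, 1.9]
grip_width: 0.0499
grip_force: 15.2
```

>>> send_rows:
  rows:
    - {"dx": 0,"dy": 0,"dz": -8,"roll": 0,"jaw": 1}
    - {"dx": 0,"dy": 0,"dz": -16,"roll": 0,"jaw": 1}
    - {"dx": 0,"dy": 0,"dz": -20,"roll": 0,"jaw": 1}
    - {"dx": 0,"dy": 0,"dz": -20,"roll": 0,"jaw": 1}
    - {"dx": 0,"dy": 0,"dz": -20,"roll": 0,"jaw": 1}
    - {"dx": 0,"dy": 0,"dz": -14,"roll": 0,"jaw": 1}
    - {"dx": 0,"dy": 0,"dz": -8,"roll": 0,"jaw": 1}
    - {"dx": 0,"dy": 0,"dz": 0,"roll": 0,"jaw": 1}

```text
time_s: 4.03
ee_pos: [0.4439, 0.0286, 0.1221]
eef_rot: [3.141, 0.003, 2.789]
force: [0.2, -0.7, -0.7]
grip_width: 0.0498
grip_force: 15.1
```

Run:
```python
from h import *
c=cam("scene"); cv2.imwrite("pics/s1.png",cv2.resize(c["frame"][60:260,170:400,::-1],None,fx=3,fy=3,interpolation=2)[:600])
o=get_obs(); print(o["ee_pos"],o["grip_width"],o["grip_force"])
```

```text
[0.44333712 0.02860765 0.12082723] 0.050151174422572206 15.14687277842313
```

View pics/s1.png

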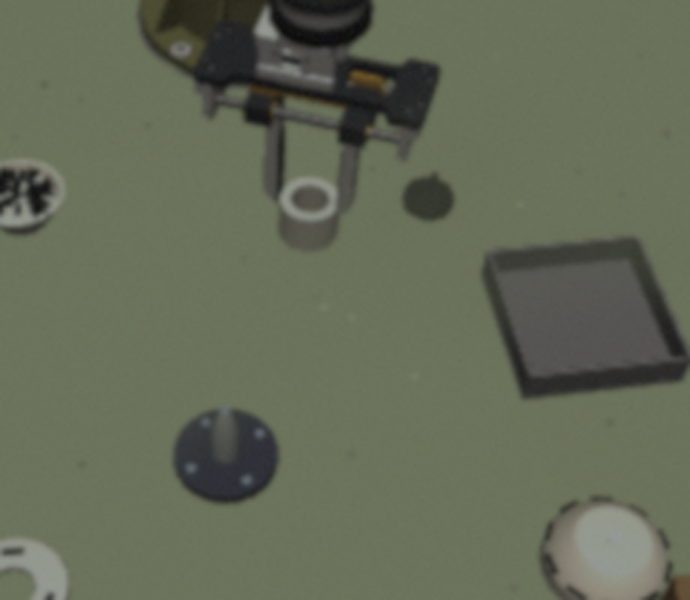

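The held sleeve (crop (308,212)) is upright but seems off-centre between the fingers, towards the camera. I'll measure its axis.

```bash
cat >> h.py <<'E'
def held(ztop):
    out=[]
    for n in("scene","top"):
        c=cam(n); W=world(c); e=get_obs()["ee_pos"]
        m=(np.abs(W[...,2]-ztop)<.005)&(np.hypot(W[...,0]-e[0],W[...,1]-e[1])<.06)&(c["frame"].min(2)>110)
        out.append(m.sum())
        if m.sum()<30: print(n,"few",m.sum()); continue
        P=W[m]; h=cv2.convexHull(P[:,:2].astype(np.float32)); print(n,m.sum(),"circ",cv2.minEnclosingCircle(h),"z",np.median(P[:,2]),"ext",P.min(0),P.max(0))
    print("ee",e)
E
python3 - <<'E'
from h import *
held(.147)
c=cam("scene");p=c["K"]@(c["R"]@np.array([.4435,.0286,.1465])+c["t"]);p/=p[2];print(p, "brightness/z near:")
W=world(c)
u0,v0=273,127
for v in range(v0-8,v0+16,2): print(v,c["frame"][v,u0],W[v,u0].round(4))
E
```

```text
scene 126 circ ((0.4419670104980469, 0.02929885871708393), 0.025727804750204086) z 0.14565670395056463 ext [0.41634135 0.00422066 0.14208557] [0.46751614 0.05053023 0.14946946]
top few 0
ee [0.44273344 0.02862823 0.11965129]
[272.72206388 125.87709406   1.        ] brightness/z near:
119 [130 136 118] [0.4155 0.0317 0.1429]
121 [136 139 129] [0.4258 0.0307 0.146 ]
123 [90 88 80] [0.4228 0.0314 0.1359]
125 [84 83 73] [0.4252 0.0314 0.131 ]
127 [84 82 73] [0.4244 0.0318 0.1229]
129 [85 83 73] [0.4246 0.0321 0.1156]
131 [126 130 119] [0.4609 0.028  0.1461]
133 [130 133 124] [0.4646 0.0278 0.1428]
135 [90 89 79] [0.4681 0.0277 0.1393]
137 [86 86 75] [0.4624 0.0287 0.1259]
139 [85 86 75] [0.4652 0.0287 0.1214]
141 [87 87 76] [0.4653 0.029  0.114 ]
```

>>> send_rows:
  rows:
    - {"dx": -8,"dy": -1,"dz": 0,"roll": 0,"jaw": 1}
    - {"dx": -16,"dy": -2,"dz": 0,"roll": 0,"jaw": 1}
    - {"dx": -22,"dy": -2,"dz": 0,"roll": 0,"jaw": 1}
    - {"dx": -22,"dy": -2,"dz": 0,"roll": 0,"jaw": 1}
    - {"dx": -22,"dy": -2,"dz": 0,"roll": 0,"jaw": 1}
    - {"dx": -22,"dy": -2,"dz": 0,"roll": 0,"jaw": 1}
    - {"dx": -22,"dy": -2,"dz": 0,"roll": 0,"jaw": 1}
    - {"dx": -22,"dy": -2,"dz": 0,"roll": 0,"jaw": 1}
    - {"dx": -16,"dy": -2,"dz": 0,"roll": 0,"jaw": 1}
    - {"dx": -8,"dy": 0,"dz": 0,"roll": 0,"jaw": 1}
    - {"dx": 0,"dy": 0,"dz": 0,"roll": 0,"jaw": 1}
    - {"dx": 0,"dy": 0,"dz": 0,"roll": 0,"jaw": 1}

```text
time_s: 5.23
ee_pos: [0.6058, -0.0494, 0.1196]
eef_rot: [-3.141, -0.001, 2.789]
force: [0.3, 0.5, 0.2]
grip_width: 0.0502
grip_force: 15.1
```

Run:
```python
from h import *
held(.147)
```

```text
scene 160 circ ((0.6047247052192688, -0.04880662262439728), 0.02611611783504486) z 0.14462547066977038 ext [ 0.58007182 -0.07277605  0.14200485] [ 0.62952449 -0.02867825  0.148163  ]
top 82 circ ((0.5903944969177246, -0.04258859157562256), 0.019400600343942642) z 0.14447561580493196 ext [ 0.58039474 -0.06033667  0.14215265] [ 0.59797868 -0.02484052  0.1484834 ]
ee [ 0.60561514 -0.04912258  0.12030924]
```

>>> send_rows:
  rows:
    - {"dx": -1,"dy": 0.5,"dz": 6,"roll": 0,"jaw": 1}
    - {"dx": 0,"dy": 0,"dz": 12,"roll": 0,"jaw": 1}
    - {"dx": 0,"dy": 0,"dz": 12,"roll": 0,"jaw": 1}
    - {"dx": 0,"dy": 0,"dz": 12,"roll": 0,"jaw": 1}
    - {"dx": 0,"dy": 0,"dz": 10,"roll": 0,"jaw": 1}
    - {"dx": 0,"dy": 0,"dz": 8,"roll": 0,"jaw": 1}
    - {"dx": 0,"dy": 0,"dz": 5,"roll": 0,"jaw": 1}
    - {"dx": 0,"dy": 0,"dz": 0,"roll": 0,"jaw": 1}

```text
time_s: 6.0
ee_pos: [0.6068, -0.0493, 0.0541]
eef_rot: [-3.141, -0.002, 2.789]
force: [-0.2, 0.7, -0.2]
grip_width: 0.0501
grip_force: 15.1
```

>>> send_rows:
  rows:
    - {"dx": 0,"dy": 0,"dz": 5,"roll": 0,"jaw": 1}
    - {"dx": 0,"dy": 0,"dz": 6,"roll": 0,"jaw": 1}
    - {"dx": 0,"dy": 0,"dz": 6,"roll": 0,"jaw": 1}
    - {"dx": 0,"dy": 0,"dz": 4,"roll": 0,"jaw": 1}
    - {"dx": 0,"dy": 0,"dz": 3,"roll": 0,"jaw": 1}
    - {"dx": 0,"dy": 0,"dz": 2,"roll": 0,"jaw": 1}
    - {"dx": 0,"dy": 0,"dz": 0,"roll": 0,"jaw": 1}
    - {"dx": 0,"dy": 0,"dz": 0,"roll": 0,"jaw": 1}

```text
time_s: 6.67
ee_pos: [0.6074, -0.0494, 0.0295]
eef_rot: [3.142, 0.0, 2.789]
force: [-1.0, 0.0, -0.6]
grip_width: 0.0499
grip_force: 15.1
```

>>> send_rows:
  rows:
    - {"dx": 0,"dy": 0,"dz": 1,"roll": 0,"jaw": 1}
    - {"dx": 0,"dy": 0,"dz": 1,"roll": 0,"jaw": 1}
    - {"dx": 0,"dy": 0,"dz": 0,"roll": 0,"jaw": 1}
    - {"dx": 0,"dy": 0,"dz": 0,"roll": 0,"jaw": 0}
    - {"dx": 0,"dy": 0,"dz": 0,"roll": 0,"jaw": -1}
    - {"dx": 0,"dy": 0,"dz": 0,"roll": 0,"jaw": -1}
    - {"dx": 0,"dy": 0,"dz": 0,"roll": 0,"jaw": -1}
    - {"dx": 0,"dy": 0,"dz": 0,"roll": 0,"jaw": -1}
    - {"dx": 0,"dy": 0,"dz": 0,"roll": 0,"jaw": -1}

```text
time_s: 7.42
ee_pos: [0.6074, -0.0494, 0.0275]
eef_rot: [-3.142, 0.0, 2.789]
force: [0.3, 0.2, -0.5]
grip_width: 0.0795
grip_force: 0.0
```

>>> send_rows:
  rows:
    - {"dx": 0,"dy": 0,"dz": -10,"roll": 0,"jaw": -1}
    - {"dx": 0,"dy": 0,"dz": -20,"roll": 0,"jaw": -1}
    - {"dx": 0,"dy": 0,"dz": -20,"roll": 0,"jaw": -1}
    - {"dx": 0,"dy": 0,"dz": -20,"roll": 0,"jaw": -1}
    - {"dx": 0,"dy": 0,"dz": -15,"roll": 0,"jaw": -1}
    - {"dx": 0,"dy": 0,"dz": 0,"roll": 0,"jaw": -1}

```text
time_s: 7.92
ee_pos: [0.6088, -0.0496, 0.1165]
eef_rot: [3.14, 0.006, 2.789]
force: [0.8, 0.3, 0.9]
grip_width: 0.0937
grip_force: 0.0
```

Run:
```python
from h import *
held(.052)
c=cam("scene"); cv2.imwrite("pics/s2.png",cv2.resize(c["frame"][130:260,170:320,::-1],None,fx=4,fy=4,interpolation=2))
```

```text
scene 162 circ ((0.6065153479576111, -0.04899642616510391), 0.025732776150107384) z 0.051138612777583095 ext [ 0.58245305 -0.07342073  0.04715079] [ 0.6317602  -0.0260679   0.05531018]
top 109 circ ((0.5998380184173584, -0.04612470790743828), 0.023788485676050186) z 0.051345499722267915 ext [ 0.58423338 -0.06825398  0.04730838] [ 0.61038195 -0.02277885  0.0563927 ]
ee [ 0.60740517 -0.04941104  0.11270471]
```

View pics/s2.png

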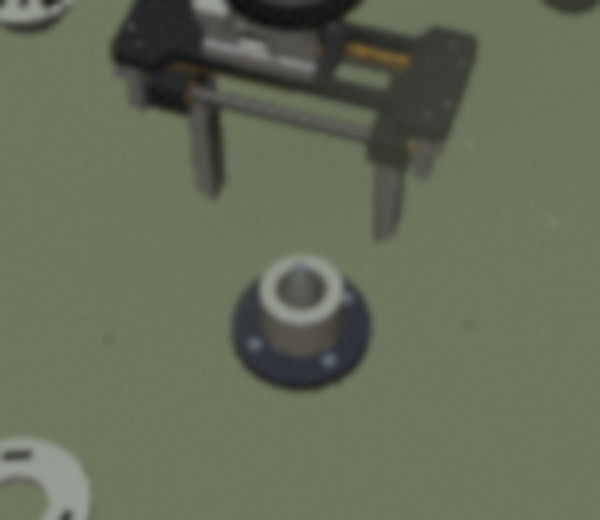

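The wide sleeve is home: its top is at 0.051 m and the pin tip shows inside the bore at crop (300,265). Now the narrow one.

>>> send_rows:
  rows:
    - {"dx": 0,"dy": -10,"dz": 0,"roll": 0,"jaw": -1}
    - {"dx": 0,"dy": -20,"dz": 0,"roll": 0,"jaw": -1}
    - {"dx": 0,"dy": -30,"dz": 0,"roll": 0,"jaw": -1}
    - {"dx": 0,"dy": -30,"dz": 0,"roll": 0,"jaw": -1}
    - {"dx": 0,"dy": -30,"dz": 0,"roll": 0,"jaw": -1}
    - {"dx": 0,"dy": -30,"dz": 0,"roll": 0,"jaw": -1}
    - {"dx": 0,"dy": -30,"dz": 0,"roll": 0,"jaw": -1}
    - {"dx": 0,"dy": -30,"dz": 0,"roll": 0,"jaw": -1}
    - {"dx": 0,"dy": -30,"dz": 0,"roll": 0,"jaw": -1}
    - {"dx": 1,"dy": -30,"dz": 0,"roll": 0,"jaw": -1}
    - {"dx": 1,"dy": -16,"dz": 0,"roll": 0,"jaw": -1}
    - {"dx": 0,"dy": -8,"dz": 0,"roll": 0,"jaw": -1}

```text
time_s: 9.07
ee_pos: [0.502, -0.3268, 0.1113]
eef_rot: [3.141, -0.002, 2.786]
force: [0.4, 0.3, 0.1]
grip_width: 0.0941
grip_force: 0.0
```

>>> send_rows:
  rows:
    - {"dx": 0,"dy": 0,"dz": 0,"roll": 0,"jaw": -1}
    - {"dx": 0,"dy": 0,"dz": 10,"roll": 0,"jaw": -1}
    - {"dx": 0,"dy": 0,"dz": 20,"roll": 0,"jaw": -1}
    - {"dx": 0,"dy": 0,"dz": 10,"roll": 0,"jaw": -1}
    - {"dx": 0,"dy": 0,"dz": 0,"roll": 0,"jaw": -1}
    - {"dx": 0,"dy": 0,"dz": 0,"roll": 0,"jaw": -1}

```text
time_s: 9.57
ee_pos: [0.504, -0.3237, 0.0719]
eef_rot: [3.141, -0.001, 2.79]
force: [0.5, -0.5, 0.9]
grip_width: 0.0937
grip_force: 0.0
```

On target; descend 57 mm and grip.

>>> send_rows:
  rows:
    - {"dx": 0,"dy": -1,"dz": 15,"roll": 0,"jaw": -1}
    - {"dx": 0,"dy": 0,"dz": 20,"roll": 0,"jaw": -1}
    - {"dx": 0,"dy": 0,"dz": 15,"roll": 0,"jaw": -1}
    - {"dx": 0,"dy": 0,"dz": 8,"roll": 0,"jaw": -1}
    - {"dx": 0,"dy": 0,"dz": 0,"roll": 0,"jaw": -1}
    - {"dx": 0,"dy": 0,"dz": 0,"roll": 0,"jaw": 0}
    - {"dx": 0,"dy": 0,"dz": 0,"roll": 0,"jaw": 0.2}
    - {"dx": 0,"dy": 0,"dz": 0,"roll": 0,"jaw": 1}
    - {"dx": 0,"dy": 0,"dz": 0,"roll": 0,"jaw": 1}
    - {"dx": 0,"dy": 0,"dz": 0,"roll": 0,"jaw": 1}
    - {"dx": 0,"dy": 0,"dz": 0,"roll": 0,"jaw": 1}
    - {"dx": 0,"dy": 0,"dz": 0,"roll": 0,"jaw": 1}

```text
time_s: 10.57
ee_pos: [0.5036, -0.3256, 0.0146]
eef_rot: [-3.142, 0.0, 2.789]
force: [-0.0, 1.3, 1.1]
grip_width: 0.051
grip_force: 15.1
```

>>> send_rows:
  rows:
    - {"dx": 0,"dy": 0,"dz": 0,"roll": 0,"jaw": 1}
    - {"dx": 0,"dy": 0,"dz": -8,"roll": 0,"jaw": 1}
    - {"dx": 0,"dy": 0,"dz": -16,"roll": 0,"jaw": 1}
    - {"dx": 0,"dy": 0,"dz": -24,"roll": 0,"jaw": 1}
    - {"dx": 0,"dy": 0,"dz": -24,"roll": 0,"jaw": 1}
    - {"dx": 0,"dy": 0,"dz": -24,"roll": 0,"jaw": 1}
    - {"dx": 0,"dy": 0,"dz": -24,"roll": 0,"jaw": 1}
    - {"dx": 0,"dy": 0,"dz": -16,"roll": 0,"jaw": 1}
    - {"dx": 0,"dy": 0,"dz": -8,"roll": 0,"jaw": 1}
    - {"dx": 0,"dy": 0,"dz": 0,"roll": 0,"jaw": 1}
    - {"dx": 0,"dy": 0,"dz": 0,"roll": 0,"jaw": 1}

```text
time_s: 11.48
ee_pos: [0.5033, -0.3254, 0.1579]
eef_rot: [3.141, -0.001, 2.789]
force: [-0.2, 0.0, -1.5]
grip_width: 0.0503
grip_force: 15.0
```

Run:
```python
from h import *
o=get_obs(); held(o["ee_pos"][2]+.026)
e=o["ee_pos"]; y=o["eef_rot"][2]; d=np.array([.4745,.2845])-e[:2]; print(d@[np.cos(y),np.sin(y)],d@[np.sin(y),-np.cos(y)],o["qpos"])
```

```text
scene 203 circ ((0.5050815343856812, -0.32720640301704407), 0.026546679437160492) z 0.18271683702018757 ext [ 0.4792542  -0.34959347  0.17958776] [ 0.53003093 -0.30628347  0.18631923]
top 37 circ ((0.5028685331344604, -0.32523369789123535), 0.025219308212399483) z 0.1819962137174962 ext [ 0.47864359 -0.34918248  0.17942793] [ 0.51438668 -0.30273955  0.18504315]
ee [ 0.5030857  -0.32519638  0.15706829]
0.2377622868688317 0.5623546547292436 [-6.34959038e-01  4.28900127e-01  1.40161259e+00  1.20096777e-05
  1.31164655e+00 -1.85301968e+00]
```

>>> send_rows:
  rows:
    - {"dx": 4,"dy": 10,"dz": 0,"roll": 0,"jaw": 1}
    - {"dx": 8,"dy": 20,"dz": 0,"roll": 0,"jaw": 1}
    - {"dx": 12,"dy": 28,"dz": 0,"roll": 0,"jaw": 1}
    - {"dx": 12,"dy": 28,"dz": 0,"roll": 0,"jaw": 1}
    - {"dx": 12,"dy": 28,"dz": 0,"roll": 0,"jaw": 1}
    - {"dx": 12,"dy": 28,"dz": 0,"roll": 0,"jaw": 1}
    - {"dx": 12,"dy": 28,"dz": 0,"roll": 0,"jaw": 1}
    - {"dx": 12,"dy": 28,"dz": 0,"roll": 0,"jaw": 1}
    - {"dx": 12,"dy": 28,"dz": 0,"roll": 0,"jaw": 1}
    - {"dx": 12,"dy": 28,"dz": 0,"roll": 0,"jaw": 1}
    - {"dx": 12,"dy": 28,"dz": 0,"roll": 0,"jaw": 1}
    - {"dx": 12,"dy": 28,"dz": 0,"roll": 0,"jaw": 1}

```text
time_s: 12.58
ee_pos: [0.4858, 0.013, 0.1578]
eef_rot: [-3.141, -0.001, 2.789]
force: [0.0, -0.3, -0.4]
grip_width: 0.0501
grip_force: 15.0
```

>>> send_rows:
  rows:
    - {"dx": 12,"dy": 28,"dz": 0,"roll": 0,"jaw": 1}
    - {"dx": 12,"dy": 28,"dz": 0,"roll": 0,"jaw": 1}
    - {"dx": 12,"dy": 28,"dz": 0,"roll": 0,"jaw": 1}
    - {"dx": 12,"dy": 28,"dz": 0,"roll": 0,"jaw": 1}
    - {"dx": 12,"dy": 28,"dz": 0,"roll": 0,"jaw": 1}
    - {"dx": 12,"dy": 28,"dz": 0,"roll": 0,"jaw": 1}
    - {"dx": 12,"dy": 28,"dz": 0,"roll": 0,"jaw": 1}
    - {"dx": 12,"dy": 28,"dz": 0,"roll": 0,"jaw": 1}
    - {"dx": 7,"dy": 20,"dz": 0,"roll": 0,"jaw": 1}
    - {"dx": 3,"dy": 8,"dz": 0,"roll": 0,"jaw": 1}
    - {"dx": 0,"dy": 0,"dz": 0,"roll": 0,"jaw": 1}
    - {"dx": 0,"dy": 0,"dz": 0,"roll": 0,"jaw": 1}

```text
time_s: 13.58
ee_pos: [0.4739, 0.2836, 0.1579]
eef_rot: [-3.141, -0.001, 2.789]
force: [-0.0, 0.5, -0.7]
grip_width: 0.0501
grip_force: 15.0
```

>>> send_rows:
  rows:
    - {"dx": 0,"dy": 0,"dz": 10,"roll": 0,"jaw": 1}
    - {"dx": 0,"dy": 0,"dz": 20,"roll": 0,"jaw": 1}
    - {"dx": 0,"dy": 0,"dz": 20,"roll": 0,"jaw": 1}
    - {"dx": 0,"dy": 0,"dz": 20,"roll": 0,"jaw": 1}
    - {"dx": 0,"dy": 0,"dz": 20,"roll": 0,"jaw": 1}
    - {"dx": 0,"dy": 0,"dz": 20,"roll": 0,"jaw": 1}
    - {"dx": 0,"dy": 0,"dz": 14,"roll": 0,"jaw": 1}
    - {"dx": 0,"dy": 0,"dz": 8,"roll": 0,"jaw": 1}
    - {"dx": 0,"dy": 0,"dz": 4,"roll": 0,"jaw": 1}
    - {"dx": 0,"dy": 0,"dz": 2,"roll": 0,"jaw": 1}
    - {"dx": 0,"dy": 0,"dz": 0,"roll": 0,"jaw": 1}
    - {"dx": 0,"dy": 0,"dz": 0,"roll": 0,"jaw": 1}

```text
time_s: 14.58
ee_pos: [0.4748, 0.2841, 0.0212]
eef_rot: [3.141, 0.001, 2.789]
force: [-0.3, -0.3, -0.1]
grip_width: 0.0502
grip_force: 15.0
```

>>> send_rows:
  rows:
    - {"dx": 0,"dy": 0,"dz": 0,"roll": 0,"jaw": 0}
    - {"dx": 0,"dy": 0,"dz": 0,"roll": 0,"jaw": -0.5}
    - {"dx": 0,"dy": 0,"dz": 0,"roll": 0,"jaw": -0.5}
    - {"dx": 0,"dy": 0,"dz": 0,"roll": 0,"jaw": -0.5}
    - {"dx": 0,"dy": 0,"dz": 0,"roll": 0,"jaw": -0.5}
    - {"dx": 0,"dy": 0,"dz": 0,"roll": 0,"jaw": -0.5}

```text
time_s: 15.08
ee_pos: [0.4744, 0.2841, 0.0205]
eef_rot: [3.141, 0.0, 2.789]
force: [-0.1, 0.3, 0.7]
grip_width: 0.0702
grip_force: 0.0
```

>>> send_rows:
  rows:
    - {"dx": 0,"dy": 0,"dz": -8,"roll": 0,"jaw": -0.5}
    - {"dx": 0,"dy": 0,"dz": -16,"roll": 0,"jaw": -0.5}
    - {"dx": 0,"dy": 0,"dz": -24,"roll": 0,"jaw": -0.5}
    - {"dx": 0,"dy": 0,"dz": -24,"roll": 0,"jaw": -0.5}
    - {"dx": 0,"dy": 0,"dz": -24,"roll": 0,"jaw": -0.5}
    - {"dx": 0,"dy": 0,"dz": -24,"roll": 0,"jaw": -0.5}
    - {"dx": 0,"dy": 0,"dz": -16,"roll": 0,"jaw": -0.5}
    - {"dx": 0,"dy": 0,"dz": -8,"roll": 0,"jaw": -0.5}
    - {"dx": 0,"dy": 0,"dz": 0,"roll": 0,"jaw": -0.5}

```text
time_s: 15.83
ee_pos: [0.4749, 0.2844, 0.1664]
eef_rot: [3.139, 0.002, 2.789]
force: [0.4, -0.3, -0.0]
grip_width: 0.0704
grip_force: 0.0
```

Run:
```python
from h import *
held(.044)
c=cam("scene"); cv2.imwrite("pics/s3.png",cv2.resize(c["frame"][80:260,170:430,::-1],None,fx=3,fy=3,interpolation=2))
```

```text
scene 181 circ ((0.474639356136322, 0.2841040790081024), 0.025383146479725838) z 0.04290936017799774 ext [0.45118538 0.25900327 0.03960884] [0.49940477 0.30875724 0.04632704]
top 156 circ ((0.481217622756958, 0.28153157234191895), 0.024751566350460052) z 0.04358353386261246 ext [0.46747664 0.25931239 0.03933574] [0.50178752 0.30411763 0.0480912 ]
ee [0.47407515 0.28391767 0.16373546]
```

View pics/s3.png

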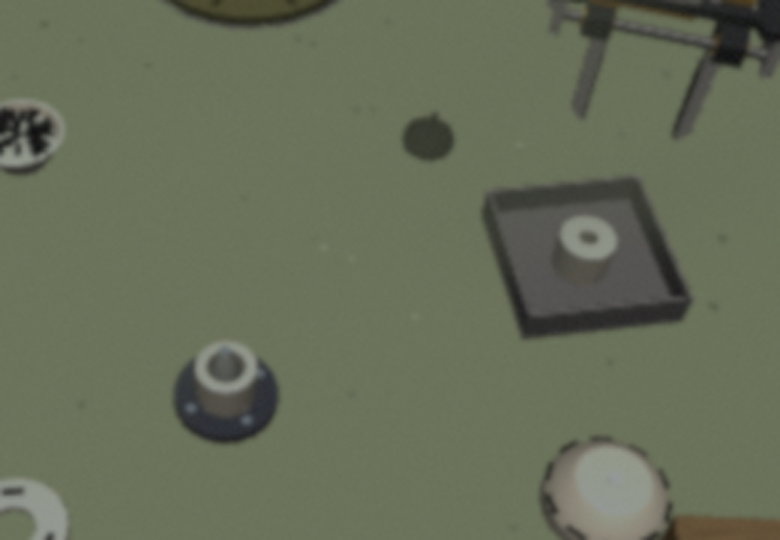

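The crop shows the narrow sleeve standing mid-tray at (585,245), the wide sleeve seated on the pin at (226,380), and the gripper clear of both.

```bash
python3 -c "
from station import *
print(hand_in())"
```

```text
the job is handed in; nothing more can be done
None
```

The wide sleeve is fully home on the gauge pin, the narrow one is standing in the reject tray, both are released, and the job is handed in after about 16 s of robot time.

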